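# Gauge the depth of a blind bore

### The arm

A 6-joint arm with a two-finger parallel gripper is mounted at the origin on a cart in front of the work surface, level with it; the furniture and walls round the work are solid. World frame = base frame: x ahead of the robot, y to its left, z up, the work surface at z = 0. Lengths are in m, angles in degrees, forces in N, time in s.
With the tool pointing down it reaches from about 0.4 to 0.825 m from the base axis. Payload 7 kg.
Tool frame: the origin (TCP) lies at the very end of the fingers, on their centre line; the grasp point (between the pads) lies 19 mm behind it (bot.grip_depth is the z of the grasp point in the tool frame, in m); z points along the fingers, y is the direction in which the jaws open and shut (so a half turn about z gives the same grasp; the last joint's range is limited). The gripper opens to 88 mm and grips with 3 to 60 N. Pads are 19 mm wide; open, the fingers measure 130 mm over their backs; the gripper's body (78 mm by 193 mm) begins 47 mm behind the grasp point.
Start: joints at [-53.05, 20.546, 0.682, 0, -70.136, -16.507], TCP at [0.236, -0.632, 0.227] pointing down, gripper open.
Joint ranges: [-176.03, 176.03], [-82.01, 121.73], [-58.28, 71.71], [-173.87, 95.51], [-174.79, -0.11], [-173.66, 173.66]. Speed limits (degrees/s): [136.94, 136.94, 172.46, 180, 180, 180].

### API

Orientations are given as a 3x3 rotation matrix whose columns are the frame's x, y, z axes.
In Python, from plant import sensors, imaging, bot gives the robot as it stands. The module is installed in compiled form; this text tells all that it offers.
- The arm moves only by the tool drive_tool, never from a script. Its arguments are lists of equal length, an entry for each row: "dr": the turn, a rotation vector about the tool's x, y, z in units of 10 degrees (1.0 is 10 degrees), a list of three; "xyz": the shift along the tool's x, y, z in units of 30 mm (1.0 is 30 mm), a list of three; "jaw": the opening, from 0 (shut) to 1 (fully open). In form: {"dr": [[ax, ay, az], ...], "xyz": [[x, y, z], ...], "jaw": [jaw, ...]}. A call has 1 to 20 rows; each row is the pose to reach, as a shift and turn from the pose measured when the call began, along the tool's axes at that moment; what a row does not reach only later rows make up. A row lasts 1/8 s, in which the tool goes at most 62.5 mm and 10.7 degrees, less where a joint would pass 70% of its speed; a pose out of reach is approached as far as the arm can. A call with a gripper value outside its range is refused whole. The fingers move at their own pace and stop on an object; "grip_force" is the grip in N (left out, the last holds). Time passes only in rows, so rows that repeat a pose let the fingers close. It gives the time, the measured TCP pose, the force and the opening at its end, in the units of the state.
- sensors.sense(): the state, without advancing time (a new reading comes with each control period).
- imaging.capture(name): name is "scene" or "top" or "wrist"; returns the picture (480x640x3 uint8, red, green, blue); there is no depth.
- imaging.calibration(name): a dict with "camera_matrix" (3x3 intrinsics, pixels), "k1" (the pictures are not rectified: a ray, as slopes to the right and down, at radius r is drawn at 1 + k1 r^2 times it, then the intrinsics apply), "R" (3x3) and "t" (3): a world point X has camera coordinates R X + t; the wrist camera has in their place "tool_from_camera" (4x4, takes a point from camera to tool coordinates, whose origin is the TCP and whose axes are the flange's). Camera axes: x right, y down, z forward; pixel columns grow to the right and rows downward; lengths in m; the calibration is good to about 2 mm. A picture is of the moment at which its call begins: read the wrist's pose just before it. calibration takes no time and is no camera call.
- bot.sign_off(): hands the job in, once; it reports no verdict.
The state is a dict: "time": time; "q": joint angles; "joint_vel": joint speeds; "effort": joint torques, N m; "tool_pos": TCP position; "tool_rot": TCP orientation; "contact_force": force on the tool from outside, world axes, zero at the start; "ft_torque": the same for the moment, N m; "opening": finger opening in m.
Only numpy, scipy, OpenCV 4.12 (cv2) and the standard library are available. Lean on these libraries where they do the work, as an engineer would, in place of code of your own. Each camera call takes 0.05 s, during which the arm holds its last target. There are 200 camera calls.

### The job

Take the depth gauge by its black knob and stand its foot flat on top of the brass housing, with the rod over the bore. Then push the stiff rod gently down the bore until you feel it touch the bottom, and let go, leaving the gauge standing there so that the depth can be read off the rod. Never press hard on the housing, and leave the tin and the oil can where they are.

Things in the scene. Friction and masses are not known exactly. Their poses are not given: they have to be found in the camera images.
- gauge: Depth gauge, loose, standing upright on the bench: a round bright steel foot 56 mm across and 10 mm thick, with a 23 mm hub up to 26 mm above the underside; a rod slides through it. In all about 0.3 kg and 128 mm tall. Origin: centre of the foot's flat underside; z up along the rod.
- gauge_rod (a joint): How far the rod has been pushed down through the foot, m, 0 (fully drawn up) to 0.066. The rod grips in the hub: it takes about 3 N to move it down, and it stays where it is left. At 0 the rod's tip is 4 mm above the foot's underside, and a stop holds it there, so the gauge can be lifted and carried by the knob.
- gauge_knob (a point): Centre of the black round knob on top of the rod, 18 mm in diameter and 26 mm tall, its middle 115 mm above the foot's underside with the rod drawn up. Moves with the rod, which is bare and 8 mm in diameter below the knob.
- gauge_tip (a point): Lower end of the rod, 111 mm below the knob's middle.
- brass_housing: Brass-coloured housing fixed to the bench: a round boss 72 mm in diameter, 70 mm high overall, on a rectangular flange 116 x 74 x 12 mm held by four dark bolts (long side along its x). Origin: centre of its underside.
- brass_housing_bore (a point): Centre of the bore's mouth in the brass housing's flat top face, 70 mm above the bench. The round bore is 16 mm wide, upright and blind; its depth is not known beforehand, somewhere between 25 and 58 mm. The floor of this bore is what the rules call brass_floor_c0 (its middle lies 3 mm below the floor's surface). On bottoming the push rises steeply above the 3 N that the rod takes to slide.
- grey_housing: A like housing painted grey, same outer size, also bored; not to be gauged. Origin: centre of its underside.
- bush_tin: Loose open tin full of bushes, 74 mm across and 54 mm high. Origin: centre of its underside.
- oil_can: Loose green oil can with a spout, 64 x 102 x 147 mm. Origin: centre of its underside.
Things that resemble listed ones, but are neither listed nor needed, are in the scene too. Leave any blue or turquoise look-alike of the gauge alone.

How it is judged:
By the outcome, as a careful person would: the job done as asked, in the order asked, and still so for the second after the job is handed in, with the robot touching nothing.
It also fails if it takes over 48 s, if anything falls off the work surface, if the arm or the gripper's body presses on something with over 40 N, if the wrist force passes 120 N, or if a joint passes its speed limit or range.

## Working session

There is one attempt and no reset: what is moved stays moved. The work goes in short steps, Python scripts to look and compute and a tool call to move; the robot and the scene stay as the last step left them, time stands still between calls to the robot, and variables do not carry over. Pictures are saved under pics/ and viewed, about 8 in all and at most 12, crops included, and the job is handed in when it is done.

Besides the shell and the picture viewer there is one more tool, called after "Request:" as name(argument=value, ...), one argument or row to a line, values as JSON. drive_tool: Moves the arm, as the interface text tells. Its arguments: {"type":"object","properties":{"dr":{"type":"array","items":{"type":"array","items":{"type":"number"}}},"xyz":{"type":"array","items":{"type":"array","items":{"type":"number"}}},"jaw":{"type":"array","items":{"type":"number"}},"grip_force":{"type":"number"}},"required":["dr","xyz","jaw"]}

```bash
mkdir -p pics
cat > h.py <<'E'
import numpy as np, cv2
from plant import sensors, imaging, bot
def grab(n,f):
    s=sensors.sense(); im=imaging.capture(n); cv2.imwrite('pics/'+f,im[:,:,::-1]); return s,im
def cam(n,s=None):
    c=imaging.calibration(n); K=np.array(c['camera_matrix']); k=c['k1']
    if n=='wrist':
        T=np.array(c['tool_from_camera']); Rt=np.array(s['tool_rot']); Rc=Rt@T[:3,:3]; o=Rt@T[:3,3]+np.array(s['tool_pos'])
    else:
        R=np.array(c['R']); Rc=R.T; o=-R.T@np.array(c['t'])
    return K,k,Rc,o
def ray(n,uv,s=None):
    K,k,Rc,o=cam(n,s)
    p=cv2.undistortPoints(np.array([[uv]],float),K,np.array([k,0,0,0.]))[0,0]
    d=Rc@np.array([p[0],p[1],1]); return o,d/np.linalg.norm(d)
def onz(n,uv,z,s=None):
    o,d=ray(n,uv,s); return o+d*(z-o[2])/d[2]
def proj(n,X,s=None):
    K,k,Rc,o=cam(n,s); p=Rc.T@(np.array(X)-o); p=p[:2]/p[2]; p=p*(1+k*(p@p)); return K[:2,:2]@p+K[:2,2]
E
python3 - <<'E'
from h import *
print(sensors.sense())
for n in('scene','top'):
    grab(n,n+'1.png'); K,k,R,o=cam(n); print(n,K,k,R,o)
E
```

```text
{'time': 0.0, 'q': array([-5.30513338e+01,  2.05901841e+01,  6.33911230e-01, -2.06323936e-02,
       -7.01363203e+01, -1.65088274e+01]), 'joint_vel': array([ 0.06338469, -0.03604441,  0.00576547,  0.13430454, -0.02307091,
       -0.13443658]), 'effort': array([ 1.41250261e-03, -5.82724857e+01,  2.93059909e+01,  6.99716270e+00,
        6.90697329e-03, -1.72044456e-04]), 'tool_pos': array([ 0.23555117, -0.63203941,  0.22563625]), 'tool_rot': array([[-9.37082166e-01, -3.49108183e-01, -7.00733418e-04],
       [-3.49108860e-01,  9.37080983e-01,  1.49507188e-03],
       [ 1.34702132e-04,  1.64563744e-03, -9.99998637e-01]]), 'contact_force': array([0.15984945, 0.4595994 , 0.1035989 ]), 'ft_torque': array([-0.02189896, -0.02444232,  0.04951183]), 'opening': 0.0876133238315679}
scene [[495.70741294   0.         316.66062106]
 [  0.         495.70741294 238.08333555]
 [  0.           0.           1.        ]] 0.005914868050256924 [[-0.54121068 -0.41101641  0.73359152]
 [-0.84085113  0.27258869 -0.46761607]
 [-0.00777087 -0.86992007 -0.49313151]] [-0.38189833  0.62984046  0.73687989]
top [[612.80357531   0.         319.9005856 ]
 [  0.         612.80357531 243.61055616]
 [  0.           0.           1.        ]] 0.05059718871497388 [[ 0.01551548 -0.99363051  0.11161393]
 [-0.99982561 -0.01657801 -0.00859787]
 [ 0.01039344 -0.11146107 -0.99371445]] [0.42350816 0.04183329 1.59659522]
```

View pics/scene1.png

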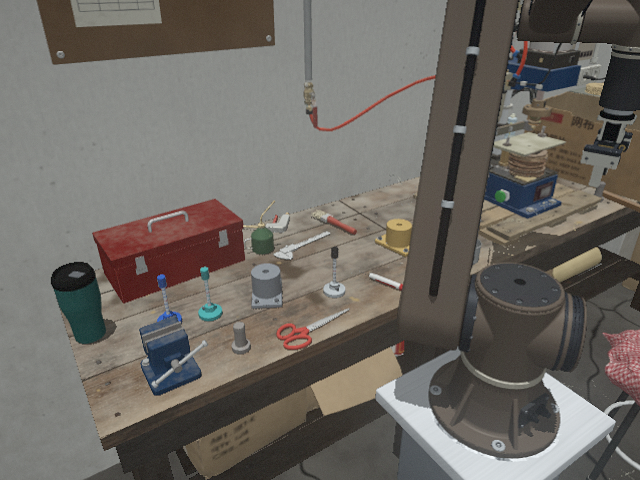

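View pics/top1.png

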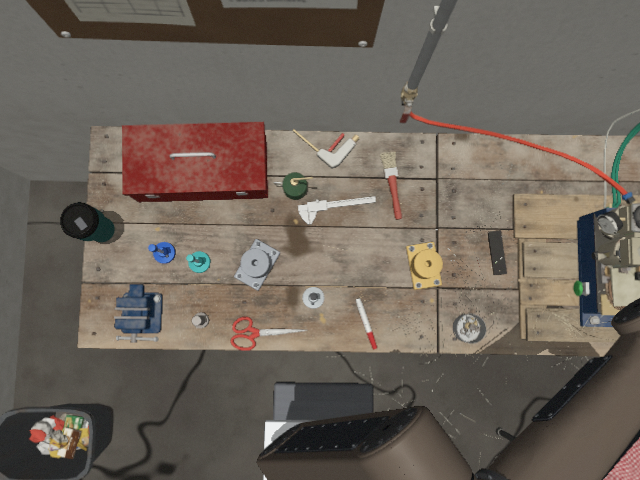

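The top view shows the gauge at about (313,297), the brass housing at (426,262), the tin at (468,327) and the oil can at (294,185). The scene view shows the black knob at about (334,253). Next I'll measure them.

Run:
```python
from h import *
t=cv2.imread('pics/top1.png'); s=cv2.imread('pics/scene1.png')
def blob(im,box,f,amin=5):
    x0,y0,x1,y1=box; c=cv2.cvtColor(im[y0:y1,x0:x1],cv2.COLOR_BGR2HSV).astype(int)
    m=f(c).astype(np.uint8); n,l,st,ce=cv2.connectedComponentsWithStats(m)
    return [(st[i].tolist(),(ce[i]+[x0,y0]).round(1).tolist()) for i in range(1,n) if st[i][4]>amin]
dark=lambda c:c[...,2]<70
print('bore',blob(t,(412,248,442,280),dark))
print('knob top',blob(t,(298,282,330,312),dark))
print('knob scene',blob(s,(325,240,345,275),dark))
print('brass',blob(t,(400,236,450,295),lambda c:(c[...,1]>110)&(c[...,0]>15)&(c[...,0]<32),50))
print(onz('top',(427,264),.07),onz('top',(314,296),.128),onz('top',(313,298),0.01))
def tri(a,b):
    (o1,d1),(o2,d2)=ray('top',a),ray('scene',b)
    A=np.c_[d1,-d2]; x=np.linalg.lstsq(A,o2-o1,rcond=None)[0]; p,q=o1+d1*x[0],o2+d2*x[1]; return (p+q)/2,np.linalg.norm(p-q)
print(tri((314,296),(334,253)))
a=cv2.resize(t[242:318,290:450],None,fx=5,fy=5,interpolation=cv2.INTER_CUBIC)
cv2.imwrite('pics/crop1.png',a)
```

```text
bore []
knob top []
knob scene [([6, 7, 7, 12, 67], [334.3, 252.2])]
brass [([7, 7, 36, 47, 1102], [424.5, 265.2])]
[ 0.54818907 -0.23970132  0.07      ] [0.46236883 0.0412609  0.128     ] [0.4603154  0.04370725 0.01      ]
(array([0.46295196, 0.04146886, 0.11171407]), np.float64(0.000525640778848918))
```

View pics/crop1.png

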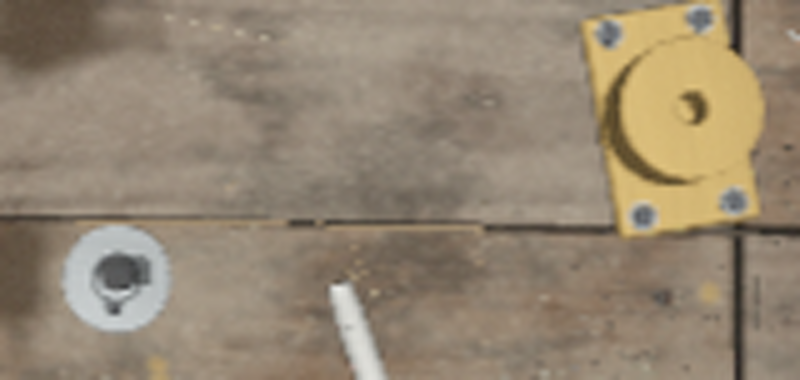

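Crop: knob at about (313.6,296), bore at about (428.6,263.2) in top pixels. I'll move above the housing first, which is on the way.

```bash
cat >> h.py <<'E'
def rel(X):
    s=sensors.sense(); return (np.array(s['tool_rot']).T@(np.array(X)-s['tool_pos'])/.03).round(2)
E
python3 - <<'E'
from h import *
print(imaging.calibration('wrist'))
b=onz('top',(428.6,263.4),.07);k=onz('top',(313.6,296),.128);print(b,k)
print(rel([b[0],b[1],.27]),rel([k[0],k[1],.27]))
E
```

```text
{'camera_matrix': array([[363.69600769,   0.        , 321.53490103],
       [  0.        , 363.69600769, 239.94480586],
       [  0.        ,   0.        ,   1.        ]]), 'k1': -0.0757224921848462, 'tool_from_camera': array([[ 8.24672398e-05, -9.67710265e-01, -2.52065141e-01,
         6.71873754e-02],
       [ 9.99999920e-01,  1.78402451e-04, -3.57743436e-04,
        -2.75630851e-04],
       [ 3.91161034e-04, -2.52065092e-01,  9.67710203e-01,
        -1.58211229e-01],
       [ 0.00000000e+00,  0.00000000e+00,  0.00000000e+00,
         1.00000000e+00]])}
[ 0.54975964 -0.24370021  0.07      ] [0.46235383 0.04221578 0.128     ]
[-14.33   8.48  -1.47] [-14.93  18.43  -1.45]
```

Request:
drive_tool(
  dr=[
    [0, 0, 0],
    [0, 0, 0],
    [0, 0, 0],
    [0, 0, 0],
    [0, 0, 0],
    [0, 0, 0],
    [0, 0, 0],
    [0, 0, 0],
    [0, 0, 0],
    [0, 0, 0],
    [0, 0, 0],
    [0, 0, 0],
  ],
  xyz=[
    [-1.5, 0.9, -1.4],
    [-3, 1.8, -1.5],
    [-4.5, 2.7, -1.5],
    [-6, 3.6, -1.5],
    [-7.6, 4.5, -1.5],
    [-9.2, 5.4, -1.5],
    [-10.8, 6.4, -1.5],
    [-12.4, 7.4, -1.5],
    [-13.8, 8.2, -1.5],
    [-14.3, 8.5, -1.5],
    [-14.3, 8.5, -1.5],
    [-14.3, 8.5, -1.5],
  ],
  jaw=[1, 1, 1, 1, 1, 1, 1, 1, 1, 1, 1, 1],
)

```text
time: 1.6
tool_pos: [0.5479, -0.244, 0.2708]
tool_rot: [[-0.937, -0.349, -0.001], [-0.349, 0.937, 0.001], [0.001, 0.002, -1.0]]
contact_force: [-1.3, 0.0, 0.2]
opening: 0.0879
```

Run:
```python
from h import *
s,im=grab('wrist','w1.png')
import json; json.dump({k:np.array(s[k]).tolist() for k in('tool_pos','tool_rot')},open('s1.json','w'))
print(s['tool_pos'],s['time'],s['contact_force'],proj('wrist',[.5498,-.2437,.07],s))
print(rel([.4624,.0422,.27]))
```

```text
[ 0.54794825 -0.24398539  0.27083722] 1.6 [-1.29263398  0.02537612  0.24085011] [321.21827319 216.45659832]
[-0.65  9.94  0.05]
```

View pics/w1.png

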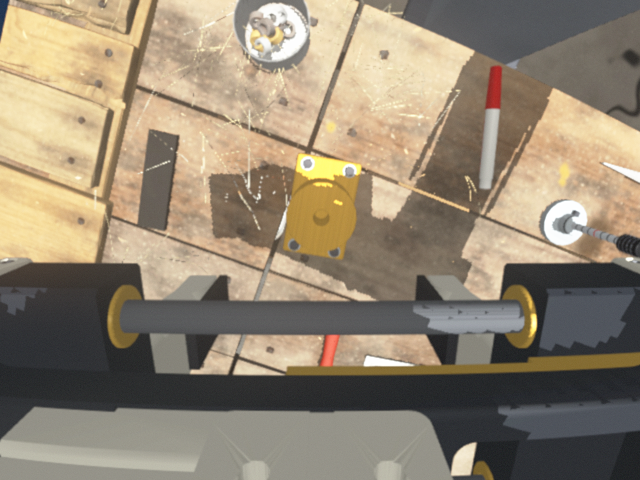

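The wrist view shows the bore at about (321,216), which matches the prediction of (321.2,216.5). Next I'll refine this and move to the gauge.

Run:
```python
from h import *; import json
im=cv2.imread('pics/w1.png'); s=json.load(open('s1.json'))
g=cv2.cvtColor(im,cv2.COLOR_BGR2GRAY)[195:240,298:346]
print(g[8:36:2,8:40:2])
c=cv2.HoughCircles(cv2.resize(g,None,fx=6,fy=6,interpolation=cv2.INTER_CUBIC),cv2.HOUGH_GRADIENT,1,30,param1=60,param2=12,minRadius=30,maxRadius=70)
if c is not None:
    for x,y,r in c[0][:3]: uv=((x+.5)/6-.5+298,(y+.5)/6-.5+195); print(uv,r/6,onz('wrist',uv,.07,s))
```

```text
[[147 146 147 149 149 152 149 149 150 149 148 146 148 149 169 219]
 [146 148 148 148 149 148 149 149 150 149 146 147 150 149 147 146]
 [146 147 148 147 150 150 147 149 153 148 146 147 149 147 145 146]
 [145 146 147 148 147 147 144 142 143 144 145 146 150 147 148 146]
 [148 148 147 147 146 140 146 149 150 146 143 146 150 148 147 145]
 [145 146 148 147 133 145 151 148 150 149 146 139 148 147 146 144]
 [143 144 148 142 121 144 147 147 146 147 138 122 145 143 147 143]
 [145 147 149 139 113 121 136 146 144 134 116 117 142 146 146 145]
 [145 145 147 140 113 117 118 121 119 118 118 117 144 146 148 144]
 [145 143 147 147 122 117 118 120 118 118 117 125 145 146 142 147]
 [147 146 146 148 139 119 119 117 118 120 124 142 146 147 144 148]
 [144 145 146 149 146 143 132 125 124 132 141 147 143 145 145 143]
 [143 147 144 148 145 145 148 147 145 146 147 149 143 147 147 147]
 [142 144 144 147 145 145 150 146 145 145 149 145 146 147 145 144]]
```

Request:
drive_tool(
  dr=[
    [0, 0, 0],
    [0, 0, 0],
    [0, 0, 0],
    [0, 0, 0],
    [0, 0, 0],
    [0, 0, 0],
    [0, 0, 0],
    [0, 0, 0],
  ],
  xyz=[
    [-0.1, 1.6, 0],
    [-0.2, 3.4, 0],
    [-0.3, 5.2, 0],
    [-0.4, 7, 0],
    [-0.5, 8.6, 0],
    [-0.65, 9.9, 0],
    [-0.65, 9.9, 0],
    [-0.65, 9.9, 0],
  ],
  jaw=[1, 1, 1, 1, 1, 1, 1, 1],
)

```text
time: 2.65
tool_pos: [0.4627, 0.0402, 0.2717]
tool_rot: [[-0.938, -0.348, -0.001], [-0.348, 0.938, 0.001], [0.0, 0.001, -1.0]]
contact_force: [0.4, -0.3, 0.3]
opening: 0.088
```

Run:
```python
from h import *; import json
s,im=grab('wrist','w2.png')
json.dump({k:np.array(s[k]).tolist() for k in('tool_pos','tool_rot')},open('s2.json','w'))
print(s['tool_pos'],s['time'],s['contact_force'],proj('wrist',[.4624,.0422,.128],s),proj('wrist',[.4624,.0422,.01],s))
cv2.imwrite('pics/w2c.png',cv2.resize(im[140:280,240:400,::-1],None,fx=4,fy=4,interpolation=cv2.INTER_CUBIC))
```

```text
[0.4626923  0.04023005 0.27165057] 2.65 [ 0.40013089 -0.32037273  0.33630379] [324.03180259 227.40113427] [323.24632244 205.26246443]
```

View pics/w2c.png

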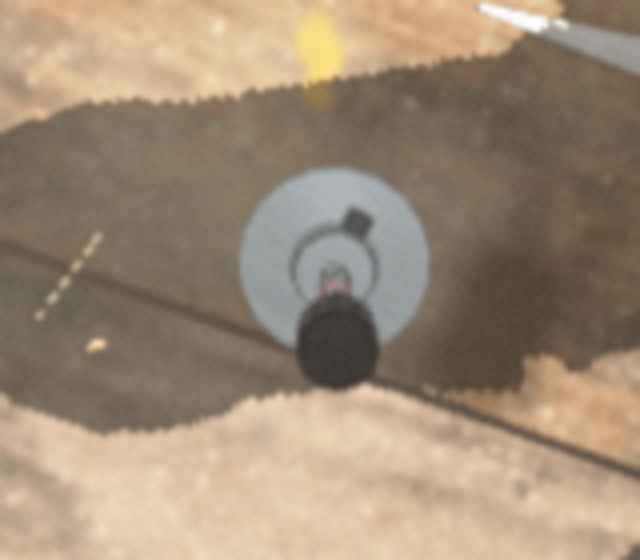

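The wrist crop shows the knob top at crop (337,348) → (324,227) and the foot at (335,261) → (323.5,205.1). Both are within 1 px of the prediction.

Run:
```python
from h import *; import json
s1=json.load(open('s1.json'));s2=json.load(open('s2.json'))
print(onz('wrist',(321,217.4),.07,s1),onz('wrist',(323.9,226.7),.128,s2),onz('wrist',(323.4,205),.01,s2))
print(rel([.4624,.0422,.096]))
```

```text
[ 0.55077953 -0.24356905  0.07      ] [0.46186718 0.04188168 0.128     ] [0.46204851 0.04226008 0.01      ]
[-0.02  0.07  5.85]
```

Request:
drive_tool(
  dr=[
    [0, 0, 0],
    [0, 0, 0],
    [0, 0, 0],
    [0, 0, 0],
    [0, 0, 0],
    [0, 0, 0],
    [0, 0, 0],
  ],
  xyz=[
    [0, 0.06, 1],
    [0, 0.06, 2.2],
    [0, 0.06, 3.5],
    [0, 0.06, 4.7],
    [0, 0.06, 5.5],
    [0, 0.06, 5.85],
    [0, 0.06, 5.85],
  ],
  jaw=[1, 1, 0.8, 0.6, 0.5, 0.45, 0.4],
  grip_force=20,
)

```text
time: 3.58
tool_pos: [0.462, 0.0411, 0.0958]
tool_rot: [[-0.938, -0.346, -0.002], [-0.346, 0.938, 0.001], [0.002, 0.001, -1.0]]
contact_force: [0.1, 0.0, 0.2]
opening: 0.0431
```

Request:
drive_tool(
  dr=[
    [0, 0, 0],
    [0, 0, 0],
    [0, 0, 0],
    [0, 0, 0],
    [0, 0, 0],
    [0, 0, 0],
  ],
  xyz=[
    [0, 0, 0],
    [0, 0, 0],
    [0, 0, 0],
    [0, 0, 0],
    [0, 0, 0],
    [0, 0, 0],
  ],
  jaw=[0.3, 0.2, 0.1, 0.1, 0.1, 0.1],
)

```text
time: 4.32
tool_pos: [0.4623, 0.0413, 0.096]
tool_rot: [[-0.938, -0.346, -0.001], [-0.346, 0.938, 0.001], [0.001, 0.001, -1.0]]
contact_force: [0.4, 1.7, 3.1]
opening: 0.0174
```

Request:
drive_tool(
  dr=[
    [0, 0, 0],
    [0, 0, 0],
    [0, 0, 0],
    [0, 0, 0],
    [0, 0, 0],
    [0, 0, 0],
    [0, 0, 0],
  ],
  xyz=[
    [0, 0, -0.3],
    [0, 0, -0.8],
    [0, 0, -1.5],
    [0, 0, -2.3],
    [0, 0, -3.1],
    [0, 0, -3.6],
    [0, 0, -3.6],
  ],
  jaw=[0.1, 0.1, 0.1, 0.1, 0.1, 0.1, 0.1],
)

```text
time: 5.2
tool_pos: [0.4627, 0.0414, 0.2046]
tool_rot: [[-0.938, -0.346, 0.0], [-0.346, 0.938, 0.002], [-0.001, 0.002, -1.0]]
contact_force: [0.1, 0.5, -3.9]
opening: 0.0175
```

Run:
```python
from h import *
s,im=grab('wrist','w3.png'); print(s['tool_pos'],s['tool_rot'],s['contact_force'],s['ft_torque'],s['opening'])
print(rel([.5505,-.2436,.206]))
cv2.imwrite('pics/w3c.png',np.hstack([im[140:380,200:440,::-1],imaging.capture('scene')[180:420,230:470,::-1]]))
```

```text
[0.46267586 0.04137424 0.20463887] [[-9.38174136e-01 -3.46163655e-01  1.17714941e-04]
 [-3.46162972e-01  9.38172863e-01  1.69595890e-03]
 [-6.97516293e-04  1.55035622e-03 -9.99998555e-01]] [ 0.11446382  0.52682231 -3.89597484] [ 0.02411388  0.0202704  -0.02479187] 0.017497093640504908
[ 0.52 -9.93 -0.09]
```

View pics/w3c.png

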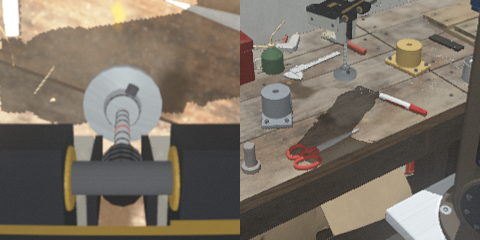

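The gauge is lifted and hangs upright in the jaws. The foot centre is at about (323,242) in the wrist view.

Run:
```python
from h import *
im=cv2.imread('pics/w3.png'); s=sensors.sense()
hsv=cv2.cvtColor(im,cv2.COLOR_BGR2HSV)
m=((hsv[...,1]<60)&(hsv[...,2]>110)).astype(np.uint8); m[:200]=0;m[274:]=0;m[:,:270]=0;m[:,380:]=0
c=max(cv2.findContours(m,0,1)[0],key=cv2.contourArea); h=cv2.convexHull(c)
h=h[(h[:,0,1]<272)]; e=cv2.fitEllipse(h); print(e)
print(onz('wrist',e[0],.1186,s), s['tool_pos'])
```

```text
((312.22698974609375, 240.79312133789062), (86.16807556152344, 106.08719635009766), 103.32791900634766)
[0.46071572 0.03356484 0.1186    ] [0.46174002 0.04103866 0.20310418]
```

Request:
drive_tool(
  dr=[
    [0, 0, 0],
    [0, 0, 0],
    [0, 0, 0],
    [0, 0, 0],
    [0, 0, 0],
    [0, 0, 0],
    [0, 0, 0],
    [0, 0, 0],
    [0, 0, 0],
    [0, 0, 0],
    [0, 0, 0],
    [0, 0, 0],
  ],
  xyz=[
    [0, -0.4, 0],
    [0.1, -1.2, 0],
    [0.15, -2.3, 0],
    [0.2, -3.5, 0],
    [0.25, -4.8, 0],
    [0.3, -6.1, 0],
    [0.35, -7.3, 0],
    [0.4, -8.4, 0],
    [0.5, -9.3, 0],
    [0.52, -9.8, 0],
    [0.52, -9.93, 0],
    [0.52, -9.93, 0],
  ],
  jaw=[0.1, 0.1, 0.1, 0.1, 0.1, 0.1, 0.1, 0.1, 0.1, 0.1, 0.1, 0.1],
)

```text
time: 6.8
tool_pos: [0.5499, -0.2436, 0.2023]
tool_rot: [[-0.938, -0.346, -0.003], [-0.346, 0.938, 0.001], [0.003, 0.002, -1.0]]
contact_force: [-0.5, -0.1, -2.7]
opening: 0.0174
```

Run:
```python
from h import *
s,im=grab('wrist','w4.png'); print(s['tool_pos'],s['time'],s['contact_force'])
hsv=cv2.cvtColor(im[:,:,::-1].copy(),cv2.COLOR_BGR2HSV)
m=((hsv[...,1]<60)&(hsv[...,2]>90)).astype(np.uint8); m[:200]=0;m[274:]=0;m[:,:270]=0;m[:,380:]=0
c=max(cv2.findContours(m,0,1)[0],key=cv2.contourArea); h=cv2.convexHull(c)
h=h[(h[:,0,1]<272)]; e=cv2.fitEllipse(h); print(e)
print(onz('wrist',e[0],s['tool_pos'][2]-.086,s))
t=imaging.capture('top')[:,:,::-1]; sc=imaging.capture('scene')[:,:,::-1]
r=lambda a:cv2.resize(a,(400,400),interpolation=cv2.INTER_CUBIC)
cv2.imwrite('pics/c4.png',np.hstack([r(im[130:330,220:420,::-1]),r(sc[160:280,340:460])]))
```

```text
[ 0.54992162 -0.24363486  0.20229809] 6.8 [-0.4974236  -0.11528374 -2.70266319]
((331.49468994140625, 315.2453308105469), (119.82986450195312, 222.77102661132812), 172.42068481445312)
[ 0.59755074 -0.21847195  0.11629809]
```

View pics/c4.png

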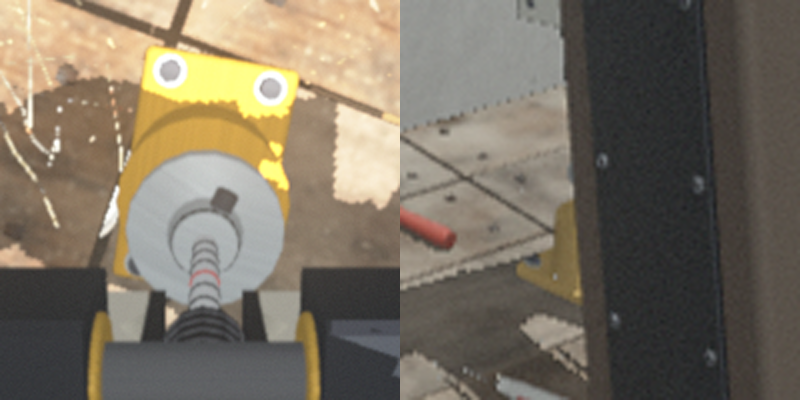

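The foot sits over the boss. Its disc centre is at crop (205.5,228) → pixel (322.8,244).

Run:
```python
from h import *
s=sensors.sense(); f=onz('wrist',(322.5,243.8),s['tool_pos'][2]-.086,s); print(f,s['tool_pos'],s['contact_force'])
X=s['tool_pos']+np.array([.5505,-.2436,0])-np.r_[f[:2],0]; X[2]=.172; print(X,rel(X))
```

```text
[ 0.54902798 -0.24302051  0.11684504] [ 0.55009499 -0.24309758  0.20284504] [-0.15935972  0.52829186 -4.0795259 ]
[ 0.55156701 -0.24367707  0.172     ] [-0.04 -0.04  1.03]
```

Request:
drive_tool(
  dr=[
    [0, 0, 0],
    [0, 0, 0],
    [0, 0, 0],
    [0, 0, 0],
    [0, 0, 0],
    [0, 0, 0],
  ],
  xyz=[
    [-0.03, -0.03, 0.3],
    [-0.03, -0.03, 0.6],
    [-0.03, -0.03, 0.9],
    [-0.03, -0.03, 1.05],
    [-0.03, -0.03, 1.1],
    [-0.03, -0.03, 1.1],
  ],
  jaw=[0.1, 0.1, 0.1, 0.1, 0.1, 0.1],
)

```text
time: 7.7
tool_pos: [0.5513, -0.2437, 0.1699]
tool_rot: [[-0.938, -0.347, -0.002], [-0.347, 0.938, 0.001], [0.002, 0.001, -1.0]]
contact_force: [0.3, -0.5, -3.6]
opening: 0.0174
```

Request:
drive_tool(
  dr=[
    [0, 0, 0],
    [0, 0, 0],
    [0, 0, 0],
    [0, 0, 0],
    [0, 0, 0],
    [0, 0, 0],
    [0, 0, 0],
  ],
  xyz=[
    [0, 0, 0.03],
    [0, 0, 0.06],
    [0, 0, 0.09],
    [0, 0, 0.12],
    [0, 0, 0.15],
    [0, 0, 0.18],
    [0, 0, 0.18],
  ],
  jaw=[0.1, 0.1, 0.1, 0.1, 0.1, 0.1, 0.1],
)

```text
time: 8.57
tool_pos: [0.5514, -0.2437, 0.1648]
tool_rot: [[-0.938, -0.347, -0.002], [-0.347, 0.938, 0.001], [0.002, 0.001, -1.0]]
contact_force: [-1.1, 1.0, 2.2]
opening: 0.0171
```

Request:
drive_tool(
  dr=[
    [0, 0, 0],
    [0, 0, 0],
    [0, 0, 0],
  ],
  xyz=[
    [0, 0, 0.08],
    [0, 0, 0.16],
    [0, 0, 0.24],
  ],
  jaw=[0.1, 0.1, 0.1],
  grip_force=10,
)

```text
time: 8.95
tool_pos: [0.5514, -0.2437, 0.1573]
tool_rot: [[-0.938, -0.347, -0.002], [-0.347, 0.938, 0.001], [0.002, 0.001, -1.0]]
contact_force: [-1.4, 0.9, 1.8]
opening: 0.0174
```

Request:
drive_tool(
  dr=[
    [0, 0, 0],
    [0, 0, 0],
    [0, 0, 0],
    [0, 0, 0],
    [0, 0, 0],
  ],
  xyz=[
    [0, 0, 0.1],
    [0, 0, 0.2],
    [0, 0, 0.3],
    [0, 0, 0.4],
    [0, 0, 0.5],
  ],
  jaw=[0.1, 0.1, 0.1, 0.1, 0.1],
)

```text
time: 9.57
tool_pos: [0.5513, -0.2437, 0.1421]
tool_rot: [[-0.938, -0.347, -0.002], [-0.347, 0.938, 0.001], [0.002, 0.001, -1.0]]
contact_force: [-0.7, 1.9, 2.8]
opening: 0.0176
```

Request:
drive_tool(
  dr=[
    [0, 0, 0],
    [0, 0, 0],
    [0, 0, 0],
    [0, 0, 0],
  ],
  xyz=[
    [0, 0, 0.03],
    [0, 0, 0.06],
    [0, 0, 0.09],
    [0, 0, 0.12],
  ],
  jaw=[0.1, 0.1, 0.1, 0.1],
)

```text
time: 10.07
tool_pos: [0.5513, -0.2437, 0.1385]
tool_rot: [[-0.938, -0.347, -0.002], [-0.347, 0.938, 0.001], [0.002, 0.001, -1.0]]
contact_force: [-0.9, -0.2, 2.9]
opening: 0.0177
```

Request:
drive_tool(
  dr=[
    [0, 0, 0],
    [0, 0, 0],
    [0, 0, 0],
  ],
  xyz=[
    [0, 0, 0.03],
    [0, 0, 0.06],
    [0, 0, 0.08],
  ],
  jaw=[0.1, 0.1, 0.1],
)

```text
time: 10.45
tool_pos: [0.5512, -0.2437, 0.1361]
tool_rot: [[-0.938, -0.347, -0.002], [-0.347, 0.938, 0.001], [0.002, 0.001, -1.0]]
contact_force: [-1.4, 0.8, 2.1]
opening: 0.0173
```

Request:
drive_tool(
  dr=[
    [0, 0, 0],
    [0, 0, 0],
    [0, 0, 0],
  ],
  xyz=[
    [0, 0, 0.03],
    [0, 0, 0.06],
    [0, 0, 0.08],
  ],
  jaw=[0.1, 0.1, 0.1],
)

```text
time: 10.82
tool_pos: [0.5512, -0.2437, 0.1336]
tool_rot: [[-0.938, -0.347, -0.002], [-0.347, 0.938, 0.001], [0.002, 0.001, -1.0]]
contact_force: [-1.4, 1.4, 2.0]
opening: 0.0174
```

Request:
drive_tool(
  dr=[
    [0, 0, 0],
    [0, 0, 0],
    [0, 0, 0],
  ],
  xyz=[
    [0, 0, 0.03],
    [0, 0, 0.06],
    [0, 0, 0.08],
  ],
  jaw=[0.1, 0.1, 0.1],
)

```text
time: 11.2
tool_pos: [0.5512, -0.2437, 0.1311]
tool_rot: [[-0.938, -0.347, -0.002], [-0.347, 0.938, 0.001], [0.002, 0.001, -1.0]]
contact_force: [-1.7, 2.0, 1.6]
opening: 0.0179
```

Request:
drive_tool(
  dr=[
    [0, 0, 0],
    [0, 0, 0],
    [0, 0, 0],
  ],
  xyz=[
    [0, 0, 0.03],
    [0, 0, 0.06],
    [0, 0, 0.08],
  ],
  jaw=[0.1, 0.1, 0.1],
)

```text
time: 11.58
tool_pos: [0.5512, -0.2437, 0.1286]
tool_rot: [[-0.938, -0.347, -0.002], [-0.347, 0.938, 0.001], [0.002, 0.001, -1.0]]
contact_force: [-1.8, 1.1, 2.3]
opening: 0.0178
```

Request:
drive_tool(
  dr=[
    [0, 0, 0],
    [0, 0, 0],
    [0, 0, 0],
  ],
  xyz=[
    [0, 0, 0.03],
    [0, 0, 0.06],
    [0, 0, 0.08],
  ],
  jaw=[0.1, 0.1, 0.1],
)

```text
time: 11.95
tool_pos: [0.5512, -0.2437, 0.1262]
tool_rot: [[-0.938, -0.347, -0.002], [-0.347, 0.938, 0.001], [0.002, 0.001, -1.0]]
contact_force: [-1.7, 1.6, 3.1]
opening: 0.0174
```

Request:
drive_tool(
  dr=[
    [0, 0, 0],
    [0, 0, 0],
    [0, 0, 0],
  ],
  xyz=[
    [0, 0, 0.03],
    [0, 0, 0.06],
    [0, 0, 0.08],
  ],
  jaw=[0.1, 0.1, 0.1],
)

```text
time: 12.32
tool_pos: [0.5512, -0.2437, 0.1237]
tool_rot: [[-0.938, -0.347, -0.002], [-0.347, 0.938, 0.001], [0.002, 0.001, -1.0]]
contact_force: [-1.1, 0.9, 2.0]
opening: 0.0179
```

Request:
drive_tool(
  dr=[
    [0, 0, 0],
    [0, 0, 0],
    [0, 0, 0],
  ],
  xyz=[
    [0, 0, 0.03],
    [0, 0, 0.06],
    [0, 0, 0.08],
  ],
  jaw=[0.1, 0.1, 0.1],
)

```text
time: 12.7
tool_pos: [0.5523, -0.2441, 0.123]
tool_rot: [[-0.938, -0.348, 0.0], [-0.348, 0.938, -0.001], [-0.0, -0.001, -1.0]]
contact_force: [-3.0, 2.3, 13.9]
opening: 0.0173
```

Run:
```python
from h import *
s,im=grab('wrist','w5.png'); a=cv2.imread('pics/w4.png')
r=lambda a:cv2.resize(a,(400,400),interpolation=cv2.INTER_CUBIC)
cv2.imwrite('pics/c5.png',np.hstack([r(a[180:330,250:400]),r(im[180:330,250:400,::-1])]))
```

```text
(no output)
```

View pics/c5.png

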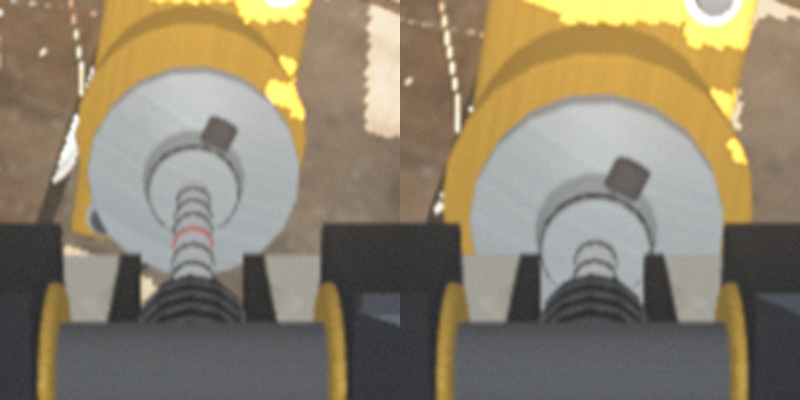

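The push rose to 13.9 N at TCP z 0.123, which means the rod is about 43 mm down, giving a bore depth of about 39 mm. The picture shows the knob unslipped in the jaws and the foot centred on the boss (disc centre at crop 597, boss centre 598). I'll relax the push, then release.

Request:
drive_tool(
  dr=[
    [0, 0, 0],
    [0, 0, 0],
  ],
  xyz=[
    [0, 0, 0],
    [0, 0, 0],
  ],
  jaw=[0.1, 0.1],
)

```text
time: 13.0
tool_pos: [0.5525, -0.2443, 0.1232]
tool_rot: [[-0.938, -0.348, 0.001], [-0.348, 0.938, -0.001], [-0.001, -0.001, -1.0]]
contact_force: [-0.5, 0.1, 4.3]
opening: 0.0176
```

Request:
drive_tool(
  dr=[
    [0, 0, 0],
    [0, 0, 0],
    [0, 0, 0],
    [0, 0, 0],
    [0, 0, 0],
    [0, 0, 0],
  ],
  xyz=[
    [0, 0, 0],
    [0, 0, 0],
    [0, 0, 0],
    [0, 0, 0],
    [0, 0, 0],
    [0, 0, 0],
  ],
  jaw=[0.3, 0.4, 0.5, 0.6, 0.6, 0.6],
)

```text
time: 13.75
tool_pos: [0.5526, -0.2442, 0.1233]
tool_rot: [[-0.938, -0.348, 0.001], [-0.348, 0.938, -0.001], [-0.001, -0.001, -1.0]]
contact_force: [-0.3, -0.1, -0.1]
opening: 0.0529
```

Request:
drive_tool(
  dr=[
    [0, 0, 0],
    [0, 0, 0],
    [0, 0, 0],
    [0, 0, 0],
    [0, 0, 0],
    [0, 0, 0],
    [0, 0, 0],
    [0, 0, 0],
  ],
  xyz=[
    [0, 0, -0.4],
    [0, 0, -1],
    [0, 0, -2],
    [0, 0, -3],
    [0, 0, -4],
    [0, 0, -4.8],
    [0, 0, -5],
    [0, 0, -5],
  ],
  jaw=[0.6, 0.6, 0.6, 0.6, 0.6, 0.6, 0.6, 0.6],
)

```text
time: 14.75
tool_pos: [0.5523, -0.244, 0.2735]
tool_rot: [[-0.938, -0.348, 0.002], [-0.348, 0.938, -0.001], [-0.001, -0.001, -1.0]]
contact_force: [-1.0, 0.2, -0.9]
opening: 0.0524
```

Run:
```python
from h import *
s,im=grab('wrist','w6.png'); print(s['tool_pos'],s['time'],s['contact_force'])
r=lambda a:cv2.resize(a,(400,400),interpolation=cv2.INTER_CUBIC)
t,ti=grab('top','t6.png')
for z in (.07,.08,.15,.155,.16): print(z,proj('wrist',[.5512,-.2437,z],s))
print([proj('wrist',[.5512,-.2437,z],s).round(1) for z in(.151,.156)])
cv2.imwrite('pics/c6.png',np.hstack([r(im[160:280,260:380,::-1]),r(ti[200:350,340:490,::-1])]))
```

```text
[ 0.55233184 -0.24404088  0.2735204 ] 14.75 [-0.98377951  0.23385953 -0.93911537]
0.07 [322.89716318 212.84794778]
0.08 [322.91767671 214.6919445 ]
0.15 [323.09951736 231.06352024]
0.155 [323.11580085 232.53181315]
0.16 [323.13264402 234.05096192]
[array([323.1, 231.4]), array([323.1, 232.8])]
```

View pics/c6.png

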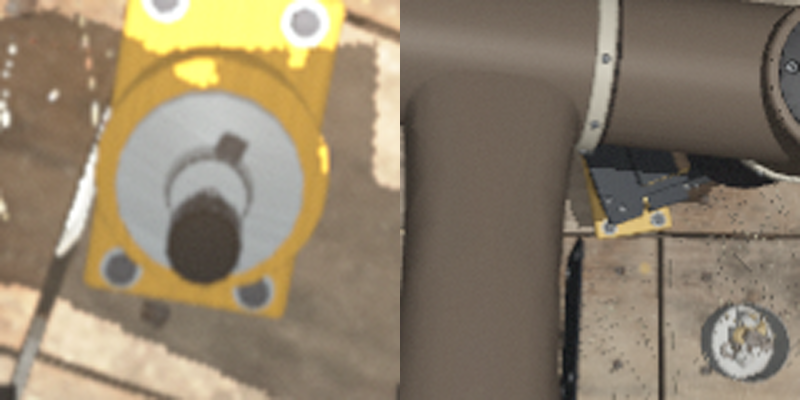

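The gauge stands flat on the boss. The knob top is at about (321.5,233), against (323,232.5) predicted for a height of 0.155 m, so the rod has stayed down. The tin looks undisturbed.

```bash
python3 -c "
from plant import bot
print(bot.sign_off())"
```

```text
the job is handed in; nothing more can be done
None
```

The gauge is standing on the brass housing with its rod touching the bottom of the bore, and I handed the job in at about 15 s of the 48 s allowed.

- **Push and depth:** I took the gauge by its knob, set the foot on the boss, and pushed the rod down at 2–3 N. On bottoming, the last reading was about 14 N. The rod had gone down about 43 mm, so the bore is about 39 mm deep. I then eased the push to about 4 N before opening the jaws and backing off upwards.
- **Last checks:** The wrist picture shows the foot flat and centred on the boss to within 1–2 mm. The knob's height matches a rod still on the floor, and the robot is about 12 cm clear of it.
- **Not checked:** The arm blocked the top view of the housing. That view showed the tin in place, but I did not look at the oil can again; the arm stayed well away from it. One automatic outline fit of the foot failed, so I read the foot's centre off the picture by eye instead.

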